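# Set the soap melter for pouring

### The arm

A 7-joint arm with a two-finger parallel gripper is mounted at the origin on the work surface. World frame = base frame: x ahead of the robot, y to its left, z up, the work surface at z = 0. Lengths are in mm, angles in rad, forces in N, time in s.
With the tool pointing down it reaches from about 425 to 875 mm from the base axis. Payload 9.9 kg.
Tool frame: the origin (TCP) lies between the finger pads, 19 mm behind the fingertips; this is the grasp point; z points along the fingers, y is the line along which they close (so a half turn about z gives the same grasp; the last joint's range is limited). The gripper opens to 85 mm and grips with 20 to 120 N. Pads are 22 mm wide; open, the fingers measure 114 mm over their backs; the gripper's body (76 mm by 85 mm) begins 54 mm behind the grasp point. The pads swing forward as they close: fully open they stand 13 mm farther back than shut.
Start: joints at [1.251, 0.576, 0.025, 1.437, -0.015, 1.129, -0.057], TCP at [157.698, -656.324, 249.989] pointing down, gripper open.
Joint ranges: [-2.76, 2.76], [-0.34, 2.15], [-1.52, 1.57], [0.19, 2.46], [-1.09, 4.23], [0.17, 1.99], [-2.82, 2.82]. Speed limits (rad/s): [2.22, 2.22, 3.01, 3.01, 3.14, 3.14, 3.14].

### API

Orientations are given as a rotation vector (axis times angle).
In Python, from rig import arm, vision gives the robot as it stands. Calls block until the motion is done:
- arm.move_ptp(position, orientation): joint-space move of the TCP to a pose.
- arm.line_to(position, v=150, rotation=None): straight line of the TCP; rotation=None keeps the orientation; v is the mean speed in mm/s.
- arm.set_joints(angles): joint-space move.
- arm.let_go() and arm.close_gripper(grip_force=None): open the fingers fully, or close them until they stop; grip_force is the grip in N (None keeps the last).
- arm.hold(seconds).
- arm.solve_ik(position, orientation): joint angles nearest the present ones, or None.
- arm.observe(): the state.
- vision.grab_frame(name): name is "scene" or "top" or "wrist"; returns (picture, depth): 480x640x3 uint8, red, green, blue; 480x640 float32, mm along the optical axis (not along the pixel's ray), 0 where there is no reading.
- vision.camera_params(name): a dict with "fx", "fy", "cx", "cy" (pixels), "eye" and "orientation" of the camera in the world. Camera axes: x right, y up, looking along -z (the intrinsics and any distortion apply to the point x, -y, -z); pixel columns grow to the right and rows downward; lengths in mm; the calibration is good to about 2 mm. A picture is of the moment at which its call begins: read the wrist's pose just before it. camera_params takes no time and is no camera call; for the wrist camera it gives the pose at the moment of the call.
A pose or a line that the arm cannot do raises arm.MotionError and nothing moves.
- arm.job_done(): hands the job in; it is judged then, once.
The state is a dict: "time": time; "joint_positions": joint angles; "joint_vel": joint speeds; "joint_efforts": joint torques, N m; "eef_pos": TCP position; "orientation": TCP orientation; "wrist_force": force on the tool from outside, world axes, zero at the start; "ft_torque": the same for the moment, N m; "opening": opening from 0.0 (shut) to 1.0 (fully open); "grasp_force": force on a finger pad.
Only numpy, scipy, OpenCV 4.12 (cv2) and the standard library are available. Lean on these libraries where they do the work, as an engineer would, in place of code of your own. Each camera call takes 0.05 s, during which the arm holds its last target. There are 200 camera calls.

### The job

Get the soap melter ready to pour: first swing the red-knobbed heat lever upright to the green mark, then turn the red pour valve clockwise by its handle until it is fully shut against its stop, and back it off exactly two full turns. Finish with the fingers still gripping the valve's black handle, holding it still at that setting, with the lever still upright and everything else on the counter left where it stands.

Things in the scene. Friction and masses are not known exactly. Their poses are not given: they have to be found in the camera images.
- valve (a joint): angle of the red valve wheel in rad; 0 = fully shut, against a hard stop; grows as the wheel turns anticlockwise seen from above (opens), one turn = 6.283, further hard stop at 31.4 (five turns). The stem is upright and does not rise. Friction about 0.15 N m (3 N at the handle); the wheel stays where it is left
- stem_top (a point): centre of the red wheel on its upright axis, 110 mm above the table; fixed to the melter, shares the melter's axes. The wheel is a ring of 110 mm diameter (centre line) of 12 mm bar with three spokes; its top is 116 mm above the table, the hub's top 122 mm
- valve_handle: black upright cylindrical handle on the wheel's rim, 18 mm diameter, 48 mm tall (from 118 to 166 mm above the table); origin at its middle, 55 mm from the wheel's axis and 142 mm above the table. It spins freely on its own upright pin, so the gripper may keep one heading while it carries the handle round the circle. With the valve shut the handle lies on the melter's +x side of the stem
- melter: fixed soap melter with its pour valve: origin on the table under the valve stem, z up. Brass valve body; a pipe runs along +y to a steel tank (240 mm diameter, 300 mm tall with its lid knob, its axis at x 50, y 340 mm); a spout runs 115 mm along +x, top 74 mm high, over the mould
- heat_lever (a joint): angle of the heat lever in rad; 0 = leaning 0.8 rad from upright towards the control box's -x side, 0.8 = upright, at the green mark, 1.6 = leaning 0.8 rad to the +x side; stops at 0 and 1.6. Friction about 0.12 N m (1 N at the knob); it stays where it is left
- heat_lever_tip (a point): centre of the red ball knob (26 mm diameter) at the end of the lever's 10 mm rod, 110 mm from the hinge
- heat_lever_hinge (a point): middle of the lever's hinge, 40 mm above the table; shares the control box's axes: the hinge line is its y, the lever swings in its x-z plane. Above the white box two dark half discs of 48 mm radius flank the lever (outer faces 23 mm either side, top 88 mm above the table, green marks at their tops reach 90 mm)
- heat_box: fixed white heat control box, 130 x 75 x 40 mm; origin at the centre of its underside, under the lever hinge
- soap_a: bystander, loose: pink soap bar with a dark top, 30 x 75 x 55 mm, standing on its long narrow face; origin at the centre of its underside
- soap_b: bystander, loose: pink soap bar with a dark top, 30 x 75 x 55 mm, standing on its long narrow face; origin at the centre of its underside
- soap_c: bystander, loose: pink soap bar with a dark top, 30 x 75 x 55 mm, standing on its long narrow face; origin at the centre of its underside
- mould: bystander, loose: lilac open mould with three cells, 100 x 180 x 45 mm, under the spout; origin at the centre of its underside
- jar: bystander, loose: green glass jar, 66 mm diameter, 80 mm tall; origin at the centre of its underside
- scraper: bystander, loose: spatula lying flat, 200 mm long
- spray: bystander, loose: white spray bottle with a pink head, 72 mm diameter, 225 mm tall; origin at the centre of its underside

How it is judged (in metres and radians):
On the way, in this order (a step that is already met when the one before it is completed fails the run):
1. the heat lever is upright, at the green mark (within 0.12 rad) (value of joint heat_lever between 0.68 and 0.92 rad), for 0.2 s.
2. the pour valve is shut against its stop (within 0.08 rad), the lever still upright (all of step 1 and value of joint valve below 0.08 rad), for 0.1 s.
3. the valve is open two turns (within 0.26 rad), held by its handle (value of joint valve between 12.306 and 12.826 rad and contact force between the fingers and valve_handle above 4 N and distance between the grasp point and valve_handle below 0.04 m), for 0.2 s.
At the end, for the whole second after the job is handed in: The valve stands two full turns (12.57 rad, within 0.26 rad or 15 degrees) open from its stop and is still; the fingers hold its black handle (contact force above 4 N, TCP within 40 mm of the handle's middle); the heat lever is still upright within 0.12 rad (7 degrees) (all of step 1 and all of step 3 and velocity of joint valve between -0.1 and 0.1 rad/s); the arm keeps its last pose, push and grip.
It fails at once if a bystander (soap bar, mould, jar, scraper or spray bottle) is shifted by more than 30 mm (distance of any of soap_a, soap_b, soap_c, mould, jar, scraper, spray from where it was at the start of the episode above 0.03 m).
It also fails if it takes over 72 s, if anything falls off the work surface, if the arm or the gripper's body presses on something with over 40 N, if the wrist force passes 120 N, or if a joint passes its speed limit or range.

## Working session

There is one attempt and no reset: what is moved stays moved. The work goes in short steps, each a Python script; the robot and the scene stay as the last script left them, time stands still between calls to the robot, and variables do not carry over. Pictures are saved under pics/ and viewed, at most 10 in all, crops included, and the job is handed in when it is done.

```bash
mkdir -p pics; ls
cat > h.py <<'E'
import numpy as np, cv2
from scipy.spatial.transform import Rotation as R
from rig import arm, vision
def grab(name,save=None):
    p=vision.camera_params(name); im,d=vision.grab_frame(name)
    if save: cv2.imwrite('pics/'+save+'.png',im[:,:,::-1])
    return im,d,p
def rot(p):
    o=np.array(p['orientation'],float)
    return R.from_rotvec(o).as_matrix() if o.shape==(3,) else o
def ray(p,u,v):
    uv=np.array([[[u,v]]],float); K=np.array([[p['fx'],0,p['cx']],[0,p['fy'],p['cy']],[0,0,1.]])
    n=cv2.undistortPoints(uv,K,np.array(p.get('distortion',np.zeros(5)),float))[0,0]
    return np.array(p['eye'],float), rot(p)@np.array([n[0],-n[1],-1.])
def plane(p,u,v,z):
    e,d=ray(p,u,v); return e+d*(z-e[2])/d[2]
def pt(p,dep,u,v):
    e,d=ray(p,u,v); return e+d*dep[int(round(v)),int(round(u))]
E
python3 - <<'E'
from h import *
for n in('scene','top'):
    im,d,p=grab(n,n+'0'); print(n,p)
print(arm.observe())
E
```

```text
pics
scene {'fx': 596.7409583702902, 'fy': 596.7409583702902, 'cx': 308.47038638223984, 'cy': 235.2259140133062, 'eye': array([1358.99178311, -295.49675055, 1168.93521083]), 'orientation': array([0.52538256, 0.46298481, 1.35097614])}
top {'fx': 434.5962861989915, 'fy': 434.5962861989915, 'cx': 326.0896526311693, 'cy': 231.30334453473765, 'eye': array([ 517.02914559, -160.75258174,  948.48214   ]), 'orientation': array([ 0.02799171, -0.05832305, -1.54041701])}
{'time': 0.1, 'joint_positions': array([ 1.25122177,  0.57643503,  0.02484551,  1.4378218 , -0.01498551,
        1.12898157, -0.05649797]), 'joint_vel': array([-0.00031988, -0.00124058,  0.00017646, -0.00234088, -0.00071456,
        0.00242918,  0.00102714]), 'joint_efforts': array([ 5.04393858e-03, -7.67312479e+01,  2.25755386e+00, -2.86608857e+01,
        1.58283021e-02,  8.61765904e-03,  1.91136689e-05]), 'eef_pos': array([ 157.59635421, -655.96368888,  249.23834209]), 'orientation': array([-3.11835171e+00, -3.69393364e-01,  4.03793200e-04]), 'wrist_force': array([-0.5104181 , -0.31708823,  0.58786767]), 'ft_torque': array([ 0.01304719,  0.04734132, -0.00093852]), 'grasp_force': 0.0, 'opening': 0.9983523007400433}
```

View pics/scene0.png

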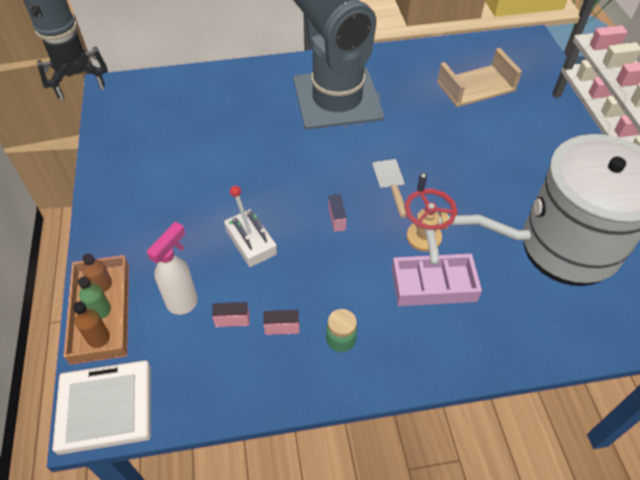

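View pics/top0.png

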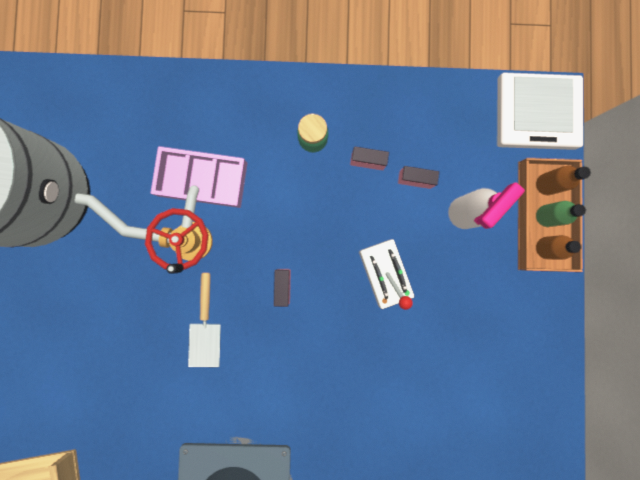

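The scene view has the lever knob at (235,190), the wheel at (431,210) and the black handle at (422,182). The top view has the knob at (405,303), the wheel at (177,240), the handle at (176,268) and the box at (387,273). Next I measure these in both views.

```bash
cat > m.py <<'E'
from h import *
def tri(r1,r2):
    (a,d),(b,e)=r1,r2; d=d/np.linalg.norm(d); e=e/np.linalg.norm(e)
    s=np.linalg.lstsq(np.c_[d,-e],b-a,rcond=None)[0]; P=a+d*s[0];Q=b+e*s[1]
    return (P+Q)/2,np.linalg.norm(P-Q)
def red(im):
    h=cv2.cvtColor(im,cv2.COLOR_RGB2HSV)
    return (((h[...,0]<6)|(h[...,0]>174))&(h[...,1]>190)&(h[...,2]>80)).astype(np.uint8)
def blobs(m,amin=30):
    n,l,s,c=cv2.connectedComponentsWithStats(m)
    return [(s[i],c[i],l==i) for i in range(1,n) if s[i][4]>=amin]
E
python3 - <<'E'
from m import *
V={n:grab(n) for n in('scene','top')}
roi={'scene':((225,180,20,20),(400,185,60,48)),'top':((395,293,22,20),(140,205,75,70))}
K={};Wc={};H={}
for n,(im,d,p) in V.items():
    print(n,{k:v for k,v in p.items() if k not in('eye','orientation')}.keys())
    m=red(im)
    for s,c,_ in blobs(m): print('red',s,c)
    x,y,w,h=roi[n][0]; mm=np.zeros_like(m); mm[y:y+h,x:x+w]=m[y:y+h,x:x+w]
    cn=max(cv2.findContours(mm,0,2)[0],key=len); (u,v),r=cv2.minEnclosingCircle(cn); K[n]=ray(p,u,v); print('knob',u,v,r)
    x,y,w,h=roi[n][1]; mm=np.zeros_like(m); mm[y:y+h,x:x+w]=m[y:y+h,x:x+w]
    cn=max(cv2.findContours(mm,0,2)[0],key=cv2.contourArea); e=cv2.fitEllipse(cv2.convexHull(cn)); print('ell',e); Wc[n]=ray(p,*e[0]); print('wheel@110',plane(p,*e[0],110))
    x,y,w,h=roi[n][1]; g=im.max(2); mm=np.zeros_like(m); Y0=y-20 if n=='scene' else y; mm[Y0:y+h+10,x:x+w]=(g[Y0:y+h+10,x:x+w]<60)
    for s,c,_ in blobs(mm,15): print('black',s,c,'pt',pt(p,d,*c), '@166',plane(p,*c,166))
print('knob',tri(K['scene'],K['top'])); print('wheel',tri(Wc['scene'],Wc['top']))
# box: white, saturation low, roi
for n,(im,d,p) in V.items():
    h=cv2.cvtColor(im,cv2.COLOR_RGB2HSV); m=((h[...,1]<40)&(h[...,2]>190)).astype(np.uint8)
    x,y,w,hh=(355,232,65,85) if n=='top' else (215,200,70,75)
    mm=np.zeros_like(m); mm[y:y+hh,x:x+w]=m[y:y+hh,x:x+w]
    cn=np.vstack(cv2.findContours(mm,0,2)[0]); P=np.array([plane(p,*q[0],40)[:2] for q in cn],np.float32)
    rc=cv2.minAreaRect(P); print('box',n,rc, cv2.boxPoints(rc).round(0).tolist())
    # green marks
    g=((h[...,0]>45)&(h[...,0]<80)&(h[...,1]>120)&(h[...,2]>90)).astype(np.uint8)
    mm=np.zeros_like(m); mm[y:y+hh,x:x+w]=g[y:y+hh,x:x+w]
    for s,c,_ in blobs(mm,2): print('green',s[4],c,plane(p,*c,89))
# points by depth on obstacles
im,d,p=V['top']
for nm,u,v in [('soap',282,280),('scraperblade',204,345),('scrhandle',205,290),('jar',312,125),('spray',498,205),('mould',236,200)]: print(nm,pt(p,d,u,v).round())
z=cv2.resize(V['top'][0][200:320,130:430],None,fx=2.6,fy=2.6,interpolation=cv2.INTER_CUBIC); cv2.imwrite('pics/z1.png',z[:,:,::-1])
E
```

```text
scene dict_keys(['fx', 'fy', 'cx', 'cy'])Traceback (most recent call last):
  File "<stdin>", line 10, in <module>
ValueError: max() iterable argument is empty
```

```bash
sed -i 's/h\[...,1\]>190/h[...,1]>150/;s/<6)/<9)/' m.py
cat > meas.py <<'E'
from m import *
V={n:grab(n) for n in('scene','top')}
roi={'scene':((225,180,20,20),(400,185,60,48)),'top':((395,293,22,20),(140,205,75,70))}
print(V['scene'][0][190,235],V['top'][0][303,405])
K={};Wc={}
for n,(im,d,p) in V.items():
    m=red(im)
    for s,c,_ in blobs(m): print('red',s,c)
    x,y,w,h=roi[n][0]; mm=np.zeros_like(m); mm[y:y+h,x:x+w]=m[y:y+h,x:x+w]
    cn=max(cv2.findContours(mm,0,2)[0],key=len); (u,v),r=cv2.minEnclosingCircle(cn); K[n]=ray(p,u,v); print('knob',u,v,r)
    x,y,w,h=roi[n][1]; mm=np.zeros_like(m); mm[y:y+h,x:x+w]=m[y:y+h,x:x+w]
    cn=max(cv2.findContours(mm,0,2)[0],key=cv2.contourArea); e=cv2.fitEllipse(cv2.convexHull(cn)); print('ell',e); Wc[n]=ray(p,*e[0]); print('wheel@110',plane(p,*e[0],110))
    g=im.max(2); mm=np.zeros_like(m); Y0=y-20 if n=='scene' else y; mm[Y0:y+h+10,x:x+w]=(g[Y0:y+h+10,x:x+w]<60)
    for s,c,_ in blobs(mm,15): print('black',s,c,'pt',pt(p,d,*c), '@166',plane(p,*c,166))
print('knob',tri(K['scene'],K['top'])); print('wheel',tri(Wc['scene'],Wc['top']))
for n,(im,d,p) in V.items():
    h=cv2.cvtColor(im,cv2.COLOR_RGB2HSV); m=((h[...,1]<40)&(h[...,2]>190)).astype(np.uint8)
    x,y,w,hh=(355,232,65,85) if n=='top' else (215,200,70,75)
    mm=np.zeros_like(m); mm[y:y+hh,x:x+w]=m[y:y+hh,x:x+w]
    cn=np.vstack(cv2.findContours(mm,0,2)[0]); P=np.array([plane(p,*q[0],40)[:2] for q in cn],np.float32)
    rc=cv2.minAreaRect(P); print('box',n,rc, cv2.boxPoints(rc).round(0).tolist())
    g=((h[...,0]>45)&(h[...,0]<80)&(h[...,1]>100)&(h[...,2]>80)).astype(np.uint8)
    mm=np.zeros_like(m); mm[y:y+hh,x:x+w]=g[y:y+hh,x:x+w]
    for s,c,_ in blobs(mm,2): print('green',s[4],c,plane(p,*c,89))
im,d,p=V['top']
for nm,u,v in [('soap',282,280),('scraperblade',204,345),('scrhandle',205,290),('jar',312,125),('spray',498,205),('mould',236,200)]: print(nm,pt(p,d,u,v).round())
z=cv2.resize(im[200:320,130:430],None,fx=2.6,fy=2.6,interpolation=cv2.INTER_CUBIC); cv2.imwrite('pics/z1.png',z[:,:,::-1])
E
python3 meas.py
```

```text
[219  88  85] [233  74  69]
red [231 187   9   9  66] [234.87878788 190.72727273]
red [425 190  31  21  88] [443.65909091 197.43181818]
knob 235.0 190.5 4.717090606689453
ell ((438.7489318847656, 201.19589233398438), (17.879985809326172, 34.951812744140625), 118.14952087402344)
wheel@110 [524.03325108 134.14928407 110.        ]
red [ 146  209   62   60 1149] [176.65013055 237.39164491]
red [400 297  12  12 121] [405.41322314 302.37190083]
knob 405.4010925292969 302.23626708984375 6.24397611618042
ell ((176.23208618164062, 239.08045959472656), (60.584720611572266, 62.22272872924805), 60.491554260253906)
wheel@110 [539.90262874 110.48715253 110.        ]
black [174 264   9   9  60] [177.71666667 267.71666667] pt [486.97196641  91.02757002 154.19403514] @166 [487.4187237   87.28521557 166.        ]
knob (array([ 434.52336124, -327.18411472,  137.96448402]), np.float64(0.2877171393656452))
wheel (array([540.47131312, 115.29898701, 128.88775842]), np.float64(20.878561844204224))
box scene ((487.37298583984375, -309.85552978515625), (131.3231964111328, 75.47159576416016), 22.498275756835938) [[412.0, -300.0], [441.0, -370.0], [562.0, -320.0], [534.0, -250.0]]
box top ((483.1954650878906, -307.38372802734375), (129.40257263183594, 74.80628967285156), 21.500574111938477) [[409.0, -296.0], [437.0, -366.0], [557.0, -318.0], [530.0, -249.0]]
green 13 [399.61538462 271.61538462] [ 489.36495902 -324.44347362   89.        ]
green 13 [380.61538462 278.23076923] [ 475.27655576 -287.07117076   89.        ]
green 13 [406.61538462 292.38461538] [ 448.93227424 -339.11832675   89.        ]
soap [464. -90.  57.]
scraperblade [318.  75.   3.]
scrhandle [437.  74.  19.]
jar [ 781. -142.   78.]
spray [ 610. -462.  227.]
mould [627.  12.  44.]
```

View pics/z1.png

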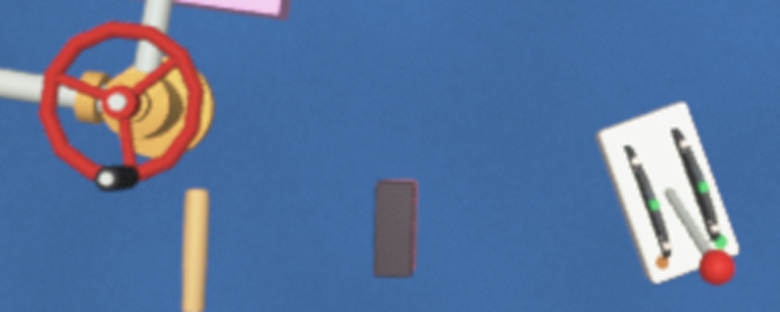

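The wheel and handle in the top view, and the lever leaning about 0.5 rad towards the robot, fit the stated sizes: knob height 138 mm against 40 + 110·cos 0.5 = 136.5. I'll do the lever first.

```bash
cat >> h.py <<'E'
def down(yaw):  # tool down, fingers close along world direction yaw+90deg
    c,s=np.cos(yaw),np.sin(yaw)
    M=np.array([[-c,-s,0],[-s,c,0],[0,0,-1.]]).T
    q=arm.observe()['joint_positions']; best=None
    for k in (M,M@np.diag([-1,-1,1.])):
        yield R.from_matrix(k).as_rotvec()
def best_down(pos,yaw):
    q=arm.observe()['joint_positions']; c=[]
    for o in down(yaw):
        j=arm.solve_ik(pos,o)
        if j is not None: c.append((np.abs(np.array(j)-q).max(),o,np.array(j).round(2)))
    c.sort(key=lambda t:t[0]); return c[0][1:]
def st(t=''):
    s=arm.observe(); print(t,round(s['time'],2),s['eef_pos'].round(1),'F',s['wrist_force'].round(1),'op',round(s['opening'],3),'g',round(s['grasp_force'],1))
    return s
E
python3 - <<'E'
from h import *
K=np.array([434.5,-327.2,138]); H=np.array([484,-308,40.]); yaw=np.deg2rad(22)
o,j=best_down(K+[0,0,90],yaw); print(j)
arm.move_ptp(K+[0,0,90],o); st()
arm.line_to(K,v=100); arm.close_gripper(30); st('grip')
u=np.array([np.cos(yaw),np.sin(yaw),0])
a0=np.arctan2((K-H)@u,K[2]-40); print('a0',a0)
for a in np.linspace(a0,0.0,7)[1:]:
    arm.line_to(H+110*(np.sin(a)*u+np.cos(a)*np.array([0,0,1])),v=70)
st('up'); grab('scene','lev_s'); grab('top','lev_t')
arm.let_go(); st(); p=arm.observe()['eef_pos']
arm.line_to(p+[0,0,110],v=150); st()
E
cat > lev.py <<'E'
from m import *
Kr=[]
for n,(x,y,w,h) in (('scene',(215,165,70,60)),('top',(375,250,45,65))):
    im,d,p=grab(n); m=red(im); mm=np.zeros_like(m); mm[y:y+h,x:x+w]=m[y:y+h,x:x+w]
    cn=max(cv2.findContours(mm,0,2)[0],key=cv2.contourArea); (u,v),r=cv2.minEnclosingCircle(cn); print(n,u,v,r); Kr.append(ray(p,u,v))
print('knob',tri(*Kr))
E
python3 lev.py
```

```text
[ 0.61  0.4  -0.08  1.82  0.04  0.92 -0.67]
 1.88 [ 433.9 -328.6  228. ] F [0.3 0.2 0.2] op 0.998 g 0.0
grip 3.52 [ 434.2 -327.   138.2] F [-3.1  1.8  5.5] op 0.286 g 29.2
a0 -0.49645994344204963
up 5.22 [ 483.9 -307.6  149.7] F [-1.7  4.3  0.1] op 0.283 g 29.9
 5.95 [ 484.  -308.1  150. ] F [-0.   0.2 -0.6] op 1.002 g 0.0
 6.83 [ 483.6 -307.8  259.2] F [ 0.8 -0.  -0.1] op 0.996 g 0.0
scene 243.0 199.5 3.3542017936706543
top 396.5 276.0 4.924529075622559
knob (array([ 482.88278785, -308.71508648,  157.72595744]), np.float64(5.786356348654827))
```

```bash
python3 - <<'E'
from m import *
o,j=best_down([500,100,330],np.deg2rad(10)); print(j)
arm.move_ptp([500,100,330],o); st()
arm.hold(0.3); grab('wrist','w1'); print(vision.camera_params('wrist'))
arm.line_to([440,60,330]); arm.hold(0.3); im,d,p=grab('wrist','w2')
st()
E
python3 lev.py
```

```text
[-0.15  0.26 -0.18  1.73  0.05  1.15 -1.74]
 8.47 [500.3  98.8 329.7] F [ 0.1  0.1 -0.4] op 1.0 g 0.0
{'fx': 408.11724844853313, 'fy': 408.11724844853313, 'cx': 316.9418843343962, 'cy': 230.9006320520847, 'eye': array([567.76043835, 110.42839813, 452.94330174]), 'orientation': array([-0.23229942,  0.19400714, -1.38741054])}
 9.8 [440.3  60.3 329.8] F [-0.1 -0.3 -0.5] op 0.998 g 0.0
scene 243.0 199.0 3.6056511402130127
top 397.97369384765625 278.34210205078125 6.4165120124816895
knob (array([ 478.94928886, -310.22635208,  155.55029064]), np.float64(2.4383807545842084))
```

View pics/w1.png

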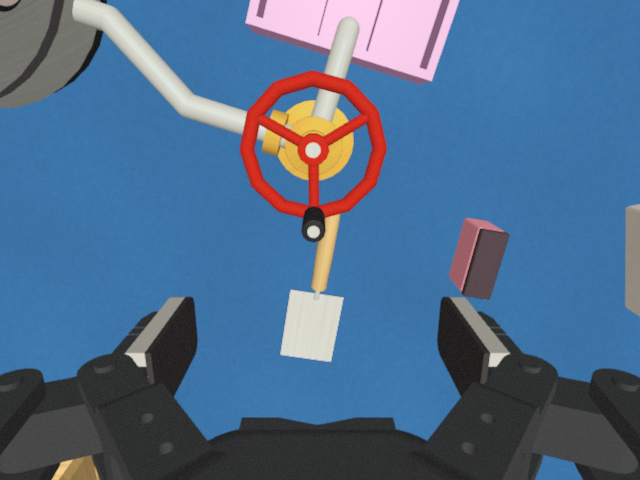

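View pics/w2.png

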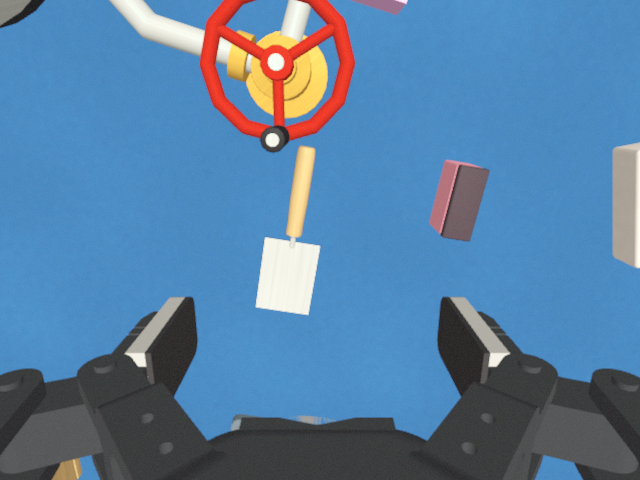

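Both wrist pictures show the whole wheel. In w1 the hub cap is at (313,150) and the handle's cap at (313,232). In w2 they are at (276,62) and (273,139). The scraper handle lies below the rim, clear of it. Next I triangulate the caps and recheck the lever.

Run:
```python
from m import *
def look(hub,hdl,name=None):
    im,d,p=grab('wrist',name); h=cv2.cvtColor(im,cv2.COLOR_RGB2HSV); w=((h[...,1]<60)&(h[...,2]>150)).astype(np.uint8)
    out=[]
    for (u,v) in (hub,hdl):
        mm=np.zeros_like(w); mm[v-14:v+14,u-14:u+14]=w[v-14:v+14,u-14:u+14]
        b=max(blobs(mm,10),key=lambda t:t[0][4]); out.append(ray(p,*b[1])); print(b[1],b[0][4])
    m=red(im); b=max(blobs(m,100),key=lambda t:t[0][4]); cn=max(cv2.findContours(b[2].astype(np.uint8),0,2)[0],key=cv2.contourArea)
    P=np.array([plane(p,*q[0],110)[:2] for q in cv2.convexHull(cn)],np.float32); print('wheel outline @110 c,r',cv2.minEnclosingCircle(P), b[0])
    return out
b=look((276,62),(273,139))
arm.line_to([500,100,330]); arm.hold(0.3)
a=look((313,150),(313,232))
hub=tri(a[0],b[0]); hd=tri(a[1],b[1]); print('hub',hub,'handle cap',hd); r=(hd[0]-hub[0])[:2]; print('r',np.linalg.norm(r),'ang',np.degrees(np.arctan2(r[1],r[0])))
im,d,p=grab('top'); print('knob@150',plane(p,397.97,278.34,150),pt(p,d,397.97,278.34))
h=cv2.cvtColor(im,cv2.COLOR_RGB2HSV); g=((h[...,0]>45)&(h[...,0]<85)&(h[...,1]>90)&(h[...,2]>80)).astype(np.uint8)
for s,c,_ in blobs(g,4):
    if 355<c[0]<420 and 232<c[1]<317: print('green',s[4],c,plane(p,*c,89)[:2])
st()
```

```text
[275.29545455  61.08636364] 220
[271.55974843 139.18867925] 159
wheel outline @110 c,r ((540.1755981445312, 108.6195068359375), 60.3991813659668) [ 200    0  154  140 7148]
[312.91011236 149.07865169] 178
[313.26984127 230.75396825] 126
wheel outline @110 c,r ((540.2506713867188, 108.4717788696289), 60.39344787597656) [ 241   71  146  146 7355]
hub (array([540.32315793, 108.67634984, 120.07434902]), np.float64(0.08655681639582934)) handle cap (array([486.06297191,  98.67930361, 165.92838043]), np.float64(0.04140444426826742))
r 55.173442164386095 ang -169.56073862535104
knob@150 [ 478.94363193 -310.0421629   150.        ] [ 479.55993628 -307.62634099  162.92113376]
green 7 [400.14285714 270.71428571] [ 491.17061585 -325.4545917 ]
green 14 [380.71428571 278.35714286] [ 475.03374652 -287.27246437]
green 14 [406.71428571 292.5       ] [ 448.71144946 -339.31850258]
 10.98 [499.8  99.8 330.2] F [ 0.8 -0.4 -0.1] op 1.003 g 0.0
```

Hub centre is (540.3,108.7), handle radius 55.2 mm and cap height 165.9 mm, all matching the text. The lever reads about 0.04 rad off upright from the far camera. It can't be fixed later, so I'll check it up close.

Run:
```python
from m import *
yaw=np.deg2rad(22); u=np.array([np.cos(yaw),np.sin(yaw),0])
A=np.array([440,-326,330.]); o,j=best_down(A,yaw); print(j); arm.move_ptp(A,o); arm.hold(.3)
V=[]
for k in range(2):
    if k: arm.line_to(A+[35,30,0]); arm.hold(.3)
    im,d,p=grab('wrist','lv%d'%k); m=red(im); b=max(blobs(m,100),key=lambda t:t[0][4]); cn=max(cv2.findContours(b[2].astype(np.uint8),0,2)[0],key=cv2.contourArea)
    (x,y),r=cv2.minEnclosingCircle(cn); print('knob px',x,y,r); V.append(ray(p,x,y))
    h=cv2.cvtColor(im,cv2.COLOR_RGB2HSV); g=((h[...,0]>45)&(h[...,0]<85)&(h[...,1]>90)&(h[...,2]>80)).astype(np.uint8)
    for s,c,_ in blobs(g,20): print('green',s,c,plane(p,*c,89)[:2])
print(tri(*V)); st()
```

```text
[ 0.52  0.32  0.04  1.65 -0.01  1.17 -0.62]
knob px 316.5 153.0 17.614013671875
green [291 137   8   9  71] [294.54929577 140.94366197] [ 475.82209238 -291.06851349]
green [335 137   8   9  71] [338.45070423 141.05633803] [ 490.12117065 -326.61993578]
green [336 183  10  11  80] [340.6875 188.6125] [ 452.24073091 -344.79889206]
knob px 335.0333251953125 208.96665954589844 16.59735870361328
green [307 185   7   8  55] [309.94545455 188.56363636] [ 476.02072304 -290.25769481]
green [349 184   9  10  72] [352.93055556 189.08333333] [ 490.05516296 -326.38622872]
green [349 225  10   9  64] [353.75    229.15625] [ 455.85831125 -341.96056554]
(array([ 478.38662903, -310.87274252,  147.41298492]), np.float64(0.28387546390301105))
 13.72 [ 474.6 -296.5  330.1] F [0.1 0.3 0.3] op 1.003 g 0.0
```

View pics/lv0.png

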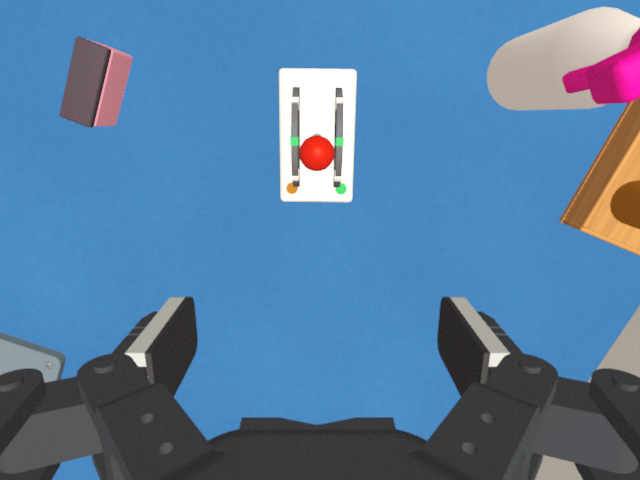

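Close up, the knob is at (317,153) and sits just short of the green marks, which are centred at (316,141). The offset is 5 mm, or 0.047 rad, well inside 0.12, so the lever stays as it is. Now I grasp the valve handle and make a first careful quarter turn.

```bash
cat > v.py <<'E'
from m import *
C=np.array([540.3,108.6]); Rr=55.; Z=149.
def pos(th): return np.array([C[0]+Rr*np.cos(th),C[1]+Rr*np.sin(th),Z])
def tang():
    s=arm.observe(); r=s['eef_pos'][:2]-C; th=np.arctan2(r[1],r[0]); F=s['wrist_force']
    return th,F[:2]@np.array([-np.sin(th),np.cos(th)]),F[:2]@np.array([np.cos(th),np.sin(th)]),F,np.linalg.norm(r),s
E
python3 - <<'E'
from v import *
p1={'fx':408.117,'fy':408.117,'cx':316.94,'cy':230.9,'eye':[567.76043835,110.42839813,452.94330174],'orientation':[-0.23229942,0.19400714,-1.38741054]}
e=plane(p1,348,27,68)[:2]-C; yaw=np.arctan2(e[1],e[0]); print('spout',e,np.linalg.norm(e),'melter yaw deg',np.degrees(yaw))
th0=np.deg2rad(-169.56); P=pos(th0)
o,j=best_down(P+[0,0,90],np.deg2rad(10)); print(j)
arm.move_ptp([P[0],P[1],250],o); arm.line_to(P,v=120); st(); arm.close_gripper(60); st('grip')
for k in range(1,7):
    th=th0-k*np.deg2rad(15); arm.line_to(pos(th),v=100)
    t,ft,fr,F,r,s=tang(); print(k,'ft %.1f fr %.1f fz %.1f r %.1f dth %.3f'%(ft,fr,F[2],r,(th-t+np.pi)%(2*np.pi)-np.pi),'g',round(s['grasp_force'],1),round(s['opening'],3),round(s['time'],2))
E
```

```text
spout [102.91082142 -12.2881466 ] 103.6418627385922 melter yaw deg -6.809207899041537
[-0.2   0.32 -0.12  1.91  0.05  0.91 -1.75]
 16.21 [486.6  98.6 149.5] F [-0.1  0.   0.5] op 1.0 g 0.0
grip 16.84 [486.3  98.7 149.2] F [-0.8  0.4  4.8] op 0.196 g 58.4
1 ft -1.6 fr 2.4 fz 5.5 r 55.3 dth 0.020 g 58.5 0.193 17.13
2 ft -2.6 fr 4.3 fz 6.8 r 55.6 dth 0.021 g 58.7 0.194 17.43
3 ft -1.6 fr 4.9 fz 6.5 r 55.8 dth 0.023 g 58.8 0.192 17.72
4 ft -3.0 fr 4.7 fz 4.9 r 56.0 dth 0.024 g 58.9 0.19 18.01
5 ft -2.8 fr 6.1 fz 4.0 r 56.2 dth 0.023 g 59.0 0.196 18.3
6 ft -1.9 fr 5.4 fz 2.3 r 56.2 dth 0.023 g 59.0 0.195 18.59
```

The wheel turns freely. Now on clockwise to the stop, with finer steps each time the handle passes the melter's +x side at about -7°.

Run:
```python
from v import *
import json
D=np.deg2rad; st0=D(-6.8); th=D(-169.56-90); n=0
wrap=lambda a:(a+np.pi)%(2*np.pi)-np.pi
found=False
while th>D(-169.56)-2*np.pi*5.1:
    to=(th-st0)%(2*np.pi)           # angle still to go (clockwise) to the nominal stop
    near= to<D(14)-1e-6 or to>2*np.pi-D(16)
    step=D(5) if near else min(D(24),to-D(12))
    if step<D(2): step=D(5)
    th-=step; arm.line_to(pos(th),v=120 if near else 230)
    t,ft,fr,F,r,s=tang(); lag=wrap(t-th)
    if near or np.linalg.norm(F)>15: print('%.1f near%d ft %.1f fr %.1f fz %.1f r %.1f lag %.3f t %.2f'%(np.degrees(th)%360,near,ft,fr,F[2],r,lag,s['time']))
    if ft>14 or ft<-25 or lag>0.06 or np.linalg.norm(F)>45: found=True;break
print('stop' if found else 'none',np.degrees(th),np.degrees(t),s['grasp_force'],s['opening'])
json.dump(dict(th=th,t=t),open('stop.json','w'))
```

```text
0.2 near1 ft -1.1 fr -0.6 fz 7.4 r 54.8 lag -0.015 t 19.84
355.2 near1 ft -1.0 fr -1.1 fz 6.1 r 54.7 lag -0.009 t 20.09
350.2 near1 ft 10.4 fr -0.3 fz 3.1 r 54.7 lag 0.065 t 20.34
stop -369.79999999999995 -6.101879673920594 59.975080490112305 0.19212094549300018
```

Run:
```python
from v import *
D=np.deg2rad
for a in (-12,-14):
    arm.line_to(pos(D(a)),v=60); arm.hold(.25); t,ft,fr,F,r,s=tang(); print('%.1f ft %.1f fr %.1f fz %.1f act %.2f t %.2f g %.1f'%(a,ft,fr,F[2],np.degrees(t),s['time'],s['grasp_force']))
```

```text
-12.0 ft 16.6 fr 1.1 fz 1.0 act -6.21 t 20.84 g 59.8
-14.0 ft 21.5 fr 2.1 fz -1.9 act -6.35 t 21.34 g 59.7
```

The stop is firm at -6.1°: the force rises with no further motion. Now backing off two turns, anticlockwise.

```bash
python3 - <<'E'
from v import *
D=np.deg2rad; a0=-6.1; prev=D(-6.1); acc=D(-6.1)
for a in np.arange(a0+20,a0+720.1,20):
    arm.line_to(pos(D(a)),v=180); t,ft,fr,F,r,s=tang()
    acc+=(t-prev+np.pi)%(2*np.pi)-np.pi; prev=t
    if np.linalg.norm(F)>15: print(a,F.round(1))
    if np.linalg.norm(F)>50: break
arm.hold(.4); t,ft,fr,F,r,s=tang(); print('turned deg',np.degrees(acc)-a0,'act',np.degrees(t),'ft %.1f fr %.1f r %.1f'%(ft,fr,r),F.round(1),s['time'],s['grasp_force'])
grab('wrist','end_w'); grab('top','end_t')
E
python3 lev.py; python3 -c "
import cv2,numpy as np
a=cv2.imread('pics/end_w.png');b=cv2.imread('pics/end_t.png')
cv2.imwrite('pics/end.png',cv2.resize(np.hstack([a,b]),(800,300),interpolation=cv2.INTER_AREA))"
```

```text
turned deg 721.6867856712171 act -5.211170137237885 ft 2.7 fr -0.5 r 54.7 [-0.2  2.8  7.8] 31.0833 61.78872585296631
scene 243.0 199.0 3.1623775959014893
top 397.97369384765625 278.34210205078125 6.4165120124816895
knob (array([ 478.94928886, -310.22635208,  155.55029064]), np.float64(2.4383807545842084))
```

View pics/end.png

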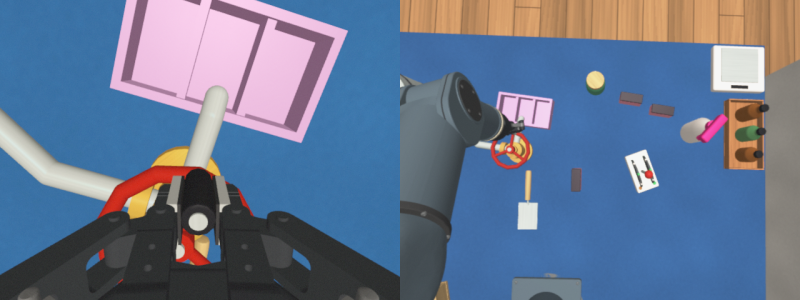

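The handle is held between the pads, at wrist pixel (198,222) of the left half. It stands on the spout side, two turns (about 721°) from the stop, and the lever knob has not moved. The other objects look to be in their places. Handing in.

```bash
python3 -c "
from h import *
st(); print(arm.job_done())"
```

```text
31.28 [594.8 103.7 149.3] F [0.3 3.9 7.6] op 0.192 g 61.8
the job is handed in; nothing more can be done
None
```

The job is handed in at 31 s of the allowed 72 s: the lever is about 0.05 rad from upright, and the valve was shut against its stop, backed off about 721° and is still held by its handle at about 60 N; no verdict came back.

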